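Stack the pigment tins in their carrier and lock them with the keeper rod

ROBOT

A 7-joint arm with a two-finger parallel gripper is mounted at the origin on the work surface. World frame = base frame: x ahead of the robot, y to its left, z up, the work surface at z = 0. Lengths are in m, angles in rad, forces in N, time in s.
With the tool pointing down it reaches from about 0.35 to 0.9 m from the base axis. Payload 7.2 kg.
Tool frame: the origin (TCP) lies midway between the tips of the shut fingers; the grasp point (between the pads) lies 19 mm behind it; z points along the fingers, y is the line along which they close (so a half turn about z gives the same grasp; the last joint's range is limited). The gripper opens to 88 mm and grips with 3 to 60 N. Pads are 20 mm wide; open, the fingers measure 115 mm over their backs; the gripper's body (75 mm by 178 mm) begins 61 mm behind the grasp point.
Start: joints at [1.196, 0.411, -0.013, 1.596, 0.006, 1.134, -0.082], TCP at [0.189, -0.596, 0.223] pointing down, gripper open.
Joint ranges: [-2.95, 2.95], [-0.29, 1.99], [-1.47, 1.44], [0.14, 2.54], [-1.03, 4.17], [0.13, 1.85], [-2.86, 2.86]. Speed limits (rad/s): [2.39, 2.39, 3.01, 3.01, 3.14, 3.14, 3.14].

INTERFACE

Orientations are given as [roll, pitch, yaw] about the fixed x, y, z axes, in that order (R = Rz(yaw) Ry(pitch) Rx(roll)).
In Python, from station import bot, optics gives the robot as it stands.
- The arm moves only by the shell command python3 -m creep 'ROWS' [OPENING]. ROWS is JSON, a list of rows, each an object of numbers: "x", "y", "z": the shift along the world's x, y, z in cm; "ax", "ay", "az": the turn, a rotation vector about the world's x, y, z in rad. A call has 1 to 10 rows; each row is the pose to reach, as a shift and turn from the pose commanded when the call began; what a row does not reach only later rows make up. A row lasts 1/12 s, in which the tool goes at most 41.7 mm and 7.16 degrees, less where a joint would pass 70% of its speed; a pose out of reach is approached as far as the arm can. A call with a gripper value outside its range is refused whole. OPENING is the opening, from 0 (shut) to 1 (fully open), set as the call begins (- or left out, the last holds). The fingers move at their own pace and stop on an object; the grip force is fixed at half the most. Time passes only in rows, so rows that repeat a pose let the fingers close. It gives the time, the measured TCP pose, the force, the opening and the grip force at its end, in the units of the state.
- bot.get_state(): the state, without advancing time (a new reading comes with each control period).
- optics.grab_frame(name): name is "side" or "top"; returns a dict with "frame" (400x640x3 uint8, blue, green, red), "z_map" (400x640 float32, m along the optical axis (not along the pixel's ray), 0 where there is no reading), "fovy" (degrees; the focal length in pixels is half the picture's height over the tangent of half this angle, whatever the lens; pixels are square), "cx", "cy" (the principal point, pixels), "position" and "rotation" of the camera in the world. Camera axes: x right, y up, looking along -z (the intrinsics and any distortion apply to the point x, -y, -z); pixel columns grow to the right and rows downward; lengths in m; the calibration is good to about 2 mm. A picture is of the moment at which its call begins.
- bot.close_job(): hands the job in; it is judged then, once.
The state is a dict: "clock": time; "joints": joint angles; "qd": joint speeds; "effort": joint torques, N m; "ee_pos": TCP position; "ee_rot": TCP orientation; "contact_force": force on the tool from outside, world axes, zero at the start; "torque": the same for the moment, N m; "grip_width": opening from 0.0 (shut) to 1.0 (fully open); "grip_force": force on a finger pad.
Only numpy, scipy, OpenCV 4.12 (cv2) and the standard library are available. Lean on these libraries where they do the work, as an engineer would, in place of code of your own. Each camera call takes 0.05 s, during which the arm holds its last target. There are 200 camera calls.

TASK

Get the pigment tins ready to be carried to the painting bench: stack the two loose tins, in either order, squarely on the green tin already in the blue carrier so that the three make one straight, flush column, setting each tin down gently rather than dropping it. Then slide the keeper rod through the eyelets of both uprights, over the top tin, until its orange handle is home against the upright, and let go. Do not disturb the glue pail, the paste brush or the varnish jar.

Things in the scene. Friction and masses are not known exactly. Their poses are not given: they have to be found in the camera images.
- carrier: Loose blue steel tin carrier, 1 kg. Origin: centre of its underside; x runs from upright to upright, z up. Tray 140 (x) by 70 mm, floor 4 mm thick, long edges folded up 14 mm. At each end an upright strip 32 mm wide, 4 mm thick, inner face 58 mm and outer face 62 mm from the centre, top 143 mm high, with a round 14 mm eyelet centred 127 mm above the bench. Both ends are alike: the rod may enter at either.
- eyelet_mid (a point): Point in the carrier midway between its two eyelets, on their common axis (which is the carrier's x axis), 127 mm above its underside.
- eyelet_a (a point): Centre of the eyelet mouth on the outer face of the upright at the carrier's +x end (62 mm from eyelet_mid).
- eyelet_b (a point): Centre of the eyelet mouth on the outer face of the upright at the carrier's -x end (62 mm from eyelet_mid).
- tin_green: Closed slip-lid tin, green body and green patch on its flat metal lid, 96 mm (its x) by 58 mm (y) by 38 mm high, about 0.24 kg, standing in the carrier's tray, 4 mm above the bench, with its long side along the carrier's x. Origin: centre of its underside. It is the foot of the column.
- tin_red: Loose closed tin, red body and red patch on the lid, the green one's size: 96 (x) by 58 (y) by 38 mm (z), 0.17 to 0.34 kg, flat on the bench. Origin: centre of its underside. With all three stacked, the top lid lies 118 mm above the bench, 9 mm below the axis of the eyelets.
- tin_yellow: Loose closed tin, yellow body and yellow patch on the lid, same size, mass range and origin as the red one.
- keeper_rod: Keeper rod lying level on its handle: square orange handle 24 x 24 mm, 44 mm long, with black grooves; from the middle of its end face a straight aluminium rod, 8 mm in diameter and 140 mm long, the last 10 mm tapering to under 4 mm. 0.16 kg, balancing in the handle. Origin: middle of the handle, on the rod's axis, 12 mm above the bench; x points along the rod to its tip.
- rod_tip (a point): End of the tapered tip, on the rod's axis, 162 mm from the middle of the handle.
- rod_seat (a point): Point on the rod's axis 84 mm from the middle of the handle (62 mm from the handle's end face): it lies at eyelet_mid when the handle is home against an upright.
- glue_pail: Bystander: white closed glue pail with red lid, 118 mm in diameter, 112 mm high. Origin: centre of its underside.
- paste_brush: Bystander: paste brush with green handle, 200 mm long, lying flat on the bench. Origin: on its underside.
- varnish_jar: Bystander: closed amber jar with black cap, 56 mm in diameter, 85 mm high. Origin: centre of its underside.
There are look-alikes about, which are no part of the job. What is shaped like the tin_yellow but pink is not meant.

How it is judged:
On the way, in this order (a step that is already met when the one before it is completed fails the run):
1. One loose tin stands squarely on the green tin, released (((horizontal distance between tin_red and tin_green below 0.007 m and angle between the x axis of tin_red and the x axis of tin_green, either way round below 0.07 rad and z of tin_red in the frame of tin_green between 0.035 and 0.041 m and contact force between the fingers and tin_red below 0.05 N and linear speed of tin_red below 0.03 m/s) or (horizontal distance between tin_yellow and tin_green below 0.007 m and angle between the x axis of tin_yellow and the x axis of tin_green, either way round below 0.07 rad and z of tin_yellow in the frame of tin_green between 0.035 and 0.041 m and contact force between the fingers and tin_yellow below 0.05 N and linear speed of tin_yellow below 0.03 m/s))), for 0.2 s.
2. The other loose tin stands squarely on top of it, released (((horizontal distance between each of tin_red, tin_yellow and tin_green below 0.007 m and angle between the x axis of each of tin_red, tin_yellow and the x axis of tin_green, either way round below 0.07 rad and z of tin_red in the frame of tin_green between 0.035 and 0.041 m and horizontal distance between tin_yellow and tin_red below 0.007 m and angle between the x axis of tin_yellow and the x axis of tin_red, either way round below 0.07 rad and z of tin_yellow in the frame of tin_red between 0.035 and 0.041 m and z of tin_yellow in the frame of tin_green between 0.073 and 0.079 m) or (horizontal distance between each of tin_yellow, tin_red and tin_green below 0.007 m and angle between the x axis of each of tin_yellow, tin_red and the x axis of tin_green, either way round below 0.07 rad and z of tin_yellow in the frame of tin_green between 0.035 and 0.041 m and horizontal distance between tin_red and tin_yellow below 0.007 m and angle between the x axis of tin_red and the x axis of tin_yellow, either way round below 0.07 rad and z of tin_red in the frame of tin_yellow between 0.035 and 0.041 m and z of tin_red in the frame of tin_green between 0.073 and 0.079 m)) and contact force between the fingers and tin_red below 0.05 N and contact force between the fingers and tin_yellow below 0.05 N and linear speed of each of tin_red, tin_yellow below 0.03 m/s), for 0.2 s.
3. The keeper rod is through both eyelets with its handle home (distance between rod_seat and eyelet_mid below 0.008 m and angle between the x axis of keeper_rod and the x axis of carrier, either way round below 0.09 rad), for 0.2 s.
At the end, for the whole second after the job is handed in: Red and yellow tins stand, either order, on the green one in the upright carrier, each centred within 7 mm and turned within 4 degrees of every tin below; the rod is through both eyelets, rod_seat within 8 mm of eyelet_mid, rod within 5 degrees of their axis; all released and at rest (all of step 3 and ((horizontal distance between each of tin_red, tin_yellow and tin_green below 0.007 m and angle between the x axis of each of tin_red, tin_yellow and the x axis of tin_green, either way round below 0.07 rad and z of tin_red in the frame of tin_green between 0.035 and 0.041 m and horizontal distance between tin_yellow and tin_red below 0.007 m and angle between the x axis of tin_yellow and the x axis of tin_red, either way round below 0.07 rad and z of tin_yellow in the frame of tin_red between 0.035 and 0.041 m and z of tin_yellow in the frame of tin_green between 0.073 and 0.079 m) or (horizontal distance between each of tin_yellow, tin_red and tin_green below 0.007 m and angle between the x axis of each of tin_yellow, tin_red and the x axis of tin_green, either way round below 0.07 rad and z of tin_yellow in the frame of tin_green between 0.035 and 0.041 m and horizontal distance between tin_red and tin_yellow below 0.007 m and angle between the x axis of tin_red and the x axis of tin_yellow, either way round below 0.07 rad and z of tin_red in the frame of tin_yellow between 0.035 and 0.041 m and z of tin_red in the frame of tin_green between 0.073 and 0.079 m)) and angle between carrier's own z axis and vertical below 0.05 rad and z of tin_green in the frame of carrier below 0.007 m and linear speed of each of tin_red, tin_yellow, tin_green, keeper_rod, carrier below 0.03 m/s); the robot touches nothing.
It fails at once if the red tin is dropped (moves faster than 0.45 m/s out of the fingers: a fall of about 10 mm) (contact force between the fingers and tin_red below 0.05 N and linear speed of tin_red above 0.45 m/s).
It fails at once if the yellow tin is dropped (moves faster than 0.45 m/s out of the fingers: a fall of about 10 mm) (contact force between the fingers and tin_yellow below 0.05 N and linear speed of tin_yellow above 0.45 m/s).
It fails at once if the glue pail is disturbed (moved more than 30 mm) (distance of glue_pail from where it was at the start of the episode above 0.03 m).
It fails at once if the paste brush is disturbed (moved more than 30 mm) (distance of paste_brush from where it was at the start of the episode above 0.03 m).
It fails at once if the varnish jar is disturbed (moved more than 30 mm) (distance of varnish_jar from where it was at the start of the episode above 0.03 m).
It also fails if it takes over 72 s, if anything falls off the work surface, if the arm or the gripper's body presses on something with over 40 N, if the wrist force passes 120 N, or if a joint passes its speed limit or range.

## Working session

There is one attempt and no reset: what is moved stays moved. The work goes in short steps, Python scripts to look and compute and a shell command to move; the robot and the scene stay as the last step left them, time stands still between calls to the robot, and variables do not carry over. Pictures are saved under pics/ and viewed, at most 10 in all, crops included, and the job is handed in when it is done.

```bash
mkdir -p pics; ls
python3 - <<'E'
from station import bot, optics
import cv2,numpy as np
s=bot.get_state();print(s)
for n in("side","top"):
    f=optics.grab_frame(n);cv2.imwrite(f"pics/{n}0.png",f["frame"])
    np.savez(f"{n}0.npz",**{k:v for k,v in f.items()})
    print(n,{k:v for k,v in f.items() if k not in("frame","z_map")})
E
```

```text
pics
{'clock': 0.0, 'joints': array([ 1.19584946,  0.41185131, -0.01273937,  1.59701683,  0.00560396,
        1.1343018 , -0.08224434]), 'qd': array([ 0.00031475, -0.00184745,  0.00079135,  0.0011372 , -0.0002166 ,
       -0.00174987, -0.00095635]), 'effort': array([-6.68982830e-04, -5.87961173e+01,  6.41568527e-01, -2.91083425e+01,
       -5.38680505e-02,  1.82889285e-02,  2.93232561e-04]), 'ee_pos': array([ 0.1885502 , -0.59536328,  0.22185035]), 'ee_rot': array([-3.14005441e+00,  1.02039407e-04,  3.06753845e-01]), 'contact_force': array([ 0.10617939,  0.38110615, -0.38309533]), 'torque': array([0.03513486, 0.00279674, 0.0507907 ]), 'grip_force': 0.0, 'grip_width': 1.0004771888853714}
side {'fovy': 55.73823112052785, 'cx': 313.3314780226332, 'cy': 200.4737666808155, 'position': array([0.07782711, 0.96256832, 0.69314921]), 'rotation': array([ 1.07669594, -0.02612457, -2.70143411])}
top {'fovy': 43.905637947946985, 'cx': 315.1111299785874, 'cy': 197.52941204533533, 'position': array([0.32525627, 0.01323264, 1.46534927]), 'rotation': array([ 0.15834851, -0.00396386, -1.59277671])}
```

View pics/top0.png

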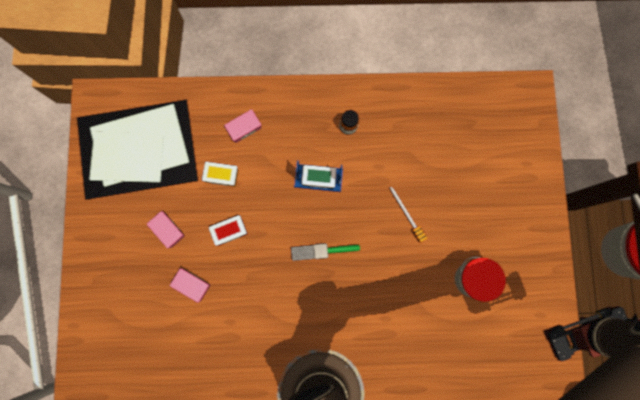

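View pics/side0.png

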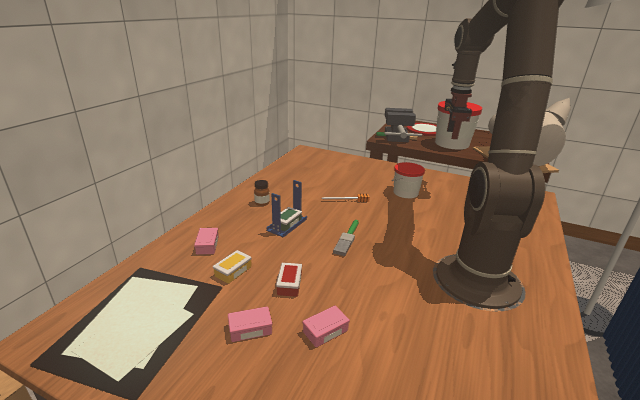

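The top view shows these candidates:
- Red-patch tin at (228,230), the only red one.
- Yellow-patch tin at (220,173).
- Pink look-alikes at (243,125), (165,230) and (189,285), which I exclude because they're pink.
- Green tin in the blue carrier at (318,177).
- Rod with its handle near (420,235) and tip at (392,188).

The side view agrees. I'll confirm the tins and rod in one crop and measure.

```bash
cat > h.py <<'E'
import numpy as np,cv2
from scipy.spatial.transform import Rotation as Ro
def cam(f):
    R=Ro.from_euler('xyz',f["rotation"]).as_matrix(); return R,np.array(f["position"]),200/np.tan(np.radians(float(f["fovy"]))/2)
def ray(f,uv):
    R,p,F=cam(f); uv=np.atleast_2d(uv).astype(float)
    d=np.c_[(uv[:,0]-f["cx"])/F,-(uv[:,1]-f["cy"])/F,-np.ones(len(uv))]@R.T
    return p,d
def onz(f,uv,z):
    p,d=ray(f,uv); return p+d*((z-p[2])/d[:,2])[:,None]
def proj(f,P):
    R,p,F=cam(f); c=(np.atleast_2d(P)-p)@R
    return np.c_[f["cx"]+F*c[:,0]/-c[:,2],f["cy"]-F*c[:,1]/-c[:,2]]
def mask(f,lo,hi,box=None):
    h=cv2.cvtColor(f["frame"],cv2.COLOR_BGR2HSV); m=cv2.inRange(h,np.array(lo),np.array(hi))
    if box is not None:
        k=np.zeros_like(m);x0,y0,x1,y1=box;k[y0:y1,x0:x1]=255;m&=k
    return m
def blobs(m,amin=20):
    n,l,s,c=cv2.connectedComponentsWithStats(m)
    return [(s[i,4],c[i],np.argwhere(l==i)[:,::-1]) for i in range(1,n) if s[i,4]>=amin]
def rect(f,pix,z):
    P=onz(f,pix,z)[:,:2]; r=cv2.minAreaRect((P*1000).astype(np.float32)); 
    (a,b),(w,h),t=r
    if w<h:w,h,t=h,w,t+90
    C=np.cov(P.T);v=np.linalg.eigh(C)[1][:,1]
    return dict(mean=P.mean(0).round(4),rc=(round(a/1000,4),round(b/1000,4)),size=(round(w),round(h)),ang=round((t+90)%180-90,1),pca=round((np.degrees(np.arctan2(v[1],v[0]))+90)%180-90,1))
E
python3 - <<'E'
from h import *
for n,boxes in(("top",dict(red=(200,205,255,255),yel=(195,155,245,195),grn=(295,160,345,195),han=(400,220,440,250))),("side",dict(red=(265,255,310,300),yel=(205,245,260,285),grn=(270,200,305,235),han=(340,185,380,210)))):
    f=dict(np.load(f"{n}0.npz"))
    rg=dict(red=[((0,150,60),(8,255,255)),((172,150,60),(180,255,255))],yel=[((20,120,100),(33,255,255))],grn=[((60,80,30),(95,255,200))],han=[((14,160,120),(28,255,255))])
    zz=dict(red=.038,yel=.038,grn=.042,han=.024)
    for k in boxes:
        m=sum(mask(f,a,b,boxes[k]) for a,b in rg[k]); 
        for a,c,p in blobs(m,12): print(n,k,a,c.round(1),rect(f,p,zz[k]), "zmap->z", None)
        # lid: light grey
        if k!="han":
            l=mask(f,(0,0,150),(180,60,255),boxes[k])|m
            for a,c,p in blobs(l,60): print("   lid",a,c.round(1),rect(f,p,zz[k]))
f=dict(np.load("top0.npz"))["frame"]
cv2.imwrite("pics/crop.png",np.hstack([cv2.resize(f[100:310,140:280],None,fx=2.8,fy=2.8,interpolation=2),cv2.resize(f[140:280,285:435],(400,588),interpolation=2)])[:,:800])
E
```

```text
top red 236 [226.9 229.8] {'mean': array([0.4643, 0.2586]), 'rc': (0.4645, 0.2587), 'size': (63, 31), 'ang': -69.2, 'pca': np.float64(-69.3)} zmap->z None
   lid 627 [227.3 229.9] {'mean': array([0.4641, 0.2575]), 'rc': (0.4641, 0.2575), 'size': (96, 60), 'ang': -69.6, 'pca': np.float64(-70.0)}
top yel 253 [218.8 172.8] {'mean': array([0.6326, 0.2834]), 'rc': (0.6326, 0.2833), 'size': (67, 33), 'ang': 80.5, 'pca': np.float64(80.2)} zmap->z None
   lid 600 [219.2 173.3] {'mean': array([0.6311, 0.2824]), 'rc': (0.6313, 0.2824), 'size': (97, 59), 'ang': 80.5, 'pca': np.float64(80.3)}
top grn 217 [318.7 175.5] {'mean': array([ 0.6173, -0.0093]), 'rc': (0.6175, -0.0093), 'size': (62, 30), 'ang': 83.5, 'pca': np.float64(82.5)} zmap->z None
   lid 600 [318.  175.8] {'mean': array([ 0.6167, -0.0073]), 'rc': (0.6174, -0.0088), 'size': (95, 59), 'ang': 83.5, 'pca': np.float64(80.0)}
top han 132 [420.3 234. ] {'mean': array([ 0.4414, -0.3011]), 'rc': (0.4413, -0.3008), 'size': (45, 25), 'ang': 31.0, 'pca': np.float64(30.7)} zmap->z None
side red 207 [288.8 273.5] {'mean': array([0.4632, 0.2588]
[... 263 characters left out ...]
289.  274.7] {'mean': array([0.4602, 0.2629]), 'rc': (0.4598, 0.2596), 'size': (95, 60), 'ang': -69.3, 'pca': np.float64(-68.9)}
   lid 162 [287.2 291.6] {'mean': array([0.4328, 0.3232]), 'rc': (0.433, 0.3232), 'size': (55, 28), 'ang': 21.0, 'pca': np.float64(20.1)}
side yel 199 [231.5 260.7] {'mean': array([0.6319, 0.2828]), 'rc': (0.6317, 0.2824), 'size': (69, 36), 'ang': 80.7, 'pca': np.float64(81.3)} zmap->z None
   lid 411 [231.5 261.8] {'mean': array([0.6288, 0.2865]), 'rc': (0.6283, 0.2851), 'size': (94, 57), 'ang': 80.9, 'pca': np.float64(81.8)}
   lid 78 [291.3 216.3] {'mean': array([ 0.5951, -0.0029]), 'rc': (0.5988, -0.0059), 'size': (94, 28), 'ang': 83.1, 'pca': np.float64(82.6)}
```

View pics/crop.png

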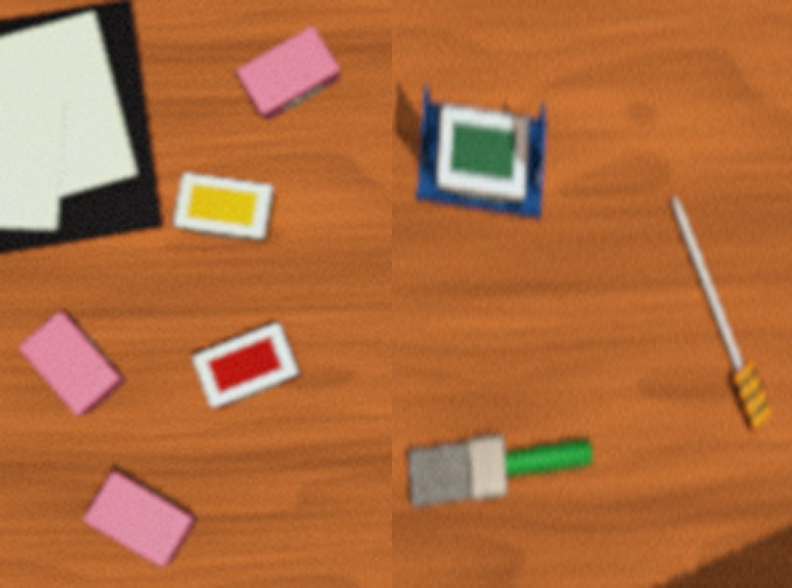

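The crop confirms one red-patch tin, one yellow-patch tin, the green tin in the carrier and the orange-handled rod. The pink ones are out. Measured sizes (96x60, 97x59 and 95x59 mm, handle 45x25) match the given ones. First move: toward the red tin, going round the base and over the pail.

```bash
python3 -m creep '[{"x":26,"y":30,"z":4,"az":0.7},{"x":26,"y":30,"z":4,"az":0.7},{"x":26,"y":30,"z":4,"az":0.7},{"x":26,"y":30,"z":4,"az":0.7},{"x":26,"y":30,"z":4,"az":0.7},{"x":26,"y":30,"z":4,"az":0.7},{"x":26,"y":30,"z":4,"az":0.7},{"x":26,"y":30,"z":4,"az":0.7},{"x":26,"y":30,"z":4,"az":0.7},{"x":26,"y":30,"z":4,"az":0.7}]' 1; python3 -c "
from station import bot;s=bot.get_state();print(s['joints'])"
```

```text
[ 1.1958233   0.41182173 -0.01271847  1.59690906  0.00562025  1.13428715
 -0.0821976 ]$[0]: bad value
```

```bash
python3 -m creep '[{"x":26,"y":30,"z":4,"ax":0,"ay":0,"az":0.7},{"x":26,"y":30,"z":4,"ax":0,"ay":0,"az":0.7},{"x":26,"y":30,"z":4,"ax":0,"ay":0,"az":0.7},{"x":26,"y":30,"z":4,"ax":0,"ay":0,"az":0.7},{"x":26,"y":30,"z":4,"ax":0,"ay":0,"az":0.7},{"x":26,"y":30,"z":4,"ax":0,"ay":0,"az":0.7},{"x":26,"y":30,"z":4,"ax":0,"ay":0,"az":0.7},{"x":26,"y":30,"z":4,"ax":0,"ay":0,"az":0.7},{"x":26,"y":30,"z":4,"ax":0,"ay":0,"az":0.7},{"x":26,"y":30,"z":4,"ax":0,"ay":0,"az":0.7}]' 1; python3 -c "
from station import bot;s=bot.get_state();print(s['joints'])"
```

```text
clock: 0.93
ee_pos: [0.4516, -0.2913, 0.2631]
ee_rot: [3.141, -0.002, 1.011]
contact_force: [1.2, -0.4, 0.5]
grip_width: 1.002
grip_force: 0.0
[ 0.76353675  0.25066602 -0.33902593  1.7376005   0.0879649   1.16773545
 -0.15974105]
```

```bash
python3 -m creep '[{"x":1.5,"y":41,"z":0,"ax":0,"ay":0,"az":0.925},{"x":1.5,"y":41,"z":0,"ax":0,"ay":0,"az":0.925},{"x":1.5,"y":41,"z":0,"ax":0,"ay":0,"az":0.925},{"x":1.5,"y":41,"z":0,"ax":0,"ay":0,"az":0.925},{"x":1.5,"y":41,"z":0,"ax":0,"ay":0,"az":0.925},{"x":1.5,"y":41,"z":0,"ax":0,"ay":0,"az":0.925},{"x":1.5,"y":41,"z":0,"ax":0,"ay":0,"az":0.925},{"x":1.5,"y":41,"z":0,"ax":0,"ay":0,"az":0.925},{"x":1.5,"y":41,"z":0,"ax":0,"ay":0,"az":0.925},{"x":1.5,"y":41,"z":0,"ax":0,"ay":0,"az":0.925}]' - && python3 -m creep '[{"x":0,"y":14.4,"z":-8,"ax":0,"ay":0,"az":0},{"x":0,"y":14.4,"z":-8,"ax":0,"ay":0,"az":0},{"x":0,"y":14.4,"z":-8,"ax":0,"ay":0,"az":0},{"x":0,"y":14.4,"z":-8,"ax":0,"ay":0,"az":0},{"x":0,"y":14.4,"z":-8,"ax":0,"ay":0,"az":0},{"x":0,"y":14.4,"z":-8,"ax":0,"ay":0,"az":0},{"x":0,"y":14.4,"z":-8,"ax":0,"ay":0,"az":0}]' -
```

```text
clock: 1.77
ee_pos: [0.4631, 0.1169, 0.2627]
ee_rot: [3.141, -0.0, 1.933]
contact_force: [0.4, -0.5, 0.1]
grip_width: 1.0
grip_force: 0.0
clock: 2.35
ee_pos: [0.4636, 0.2576, 0.1824]
ee_rot: [-3.141, 0.0, 1.932]
contact_force: [-0.3, -1.5, 1.2]
grip_width: 1.002
grip_force: 0.0
```

```bash
python3 -m creep '[{"x":0,"y":0,"z":-4,"ax":0,"ay":0,"az":0},{"x":0,"y":0,"z":-8,"ax":0,"ay":0,"az":0},{"x":0,"y":0,"z":-12,"ax":0,"ay":0,"az":0},{"x":0,"y":0,"z":-14,"ax":0,"ay":0,"az":0},{"x":0,"y":0,"z":-16,"ax":0,"ay":0,"az":0},{"x":0,"y":0,"z":-17.3,"ax":0,"ay":0,"az":0},{"x":0,"y":0,"z":-17.3,"ax":0,"ay":0,"az":0},{"x":0,"y":0,"z":-17.3,"ax":0,"ay":0,"az":0}]' - && python3 -m creep '[{"x":0,"y":0,"z":0,"ax":0,"ay":0,"az":0},{"x":0,"y":0,"z":0,"ax":0,"ay":0,"az":0},{"x":0,"y":0,"z":0,"ax":0,"ay":0,"az":0},{"x":0,"y":0,"z":0,"ax":0,"ay":0,"az":0},{"x":0,"y":0,"z":0,"ax":0,"ay":0,"az":0},{"x":0,"y":0,"z":0,"ax":0,"ay":0,"az":0},{"x":0,"y":0,"z":0,"ax":0,"ay":0,"az":0},{"x":0,"y":0,"z":0,"ax":0,"ay":0,"az":0}]' 0
```

```text
clock: 3.02
ee_pos: [0.4645, 0.2573, 0.0103]
ee_rot: [3.141, 0.0, 1.93]
contact_force: [-0.7, 0.6, -0.3]
grip_width: 1.002
grip_force: 0.0
clock: 3.68
ee_pos: [0.4641, 0.2583, 0.0102]
ee_rot: [3.141, 0.0, 1.932]
contact_force: [-0.3, -0.4, 6.2]
grip_width: 0.659
grip_force: 30.0
```

```bash
python3 -m creep '[{"x":0,"y":0,"z":1,"ax":0,"ay":0,"az":0},{"x":0,"y":0,"z":4,"ax":0,"ay":0,"az":0},{"x":0,"y":0,"z":8,"ax":0,"ay":0,"az":0},{"x":0,"y":0,"z":12,"ax":0,"ay":0,"az":0},{"x":0,"y":0,"z":16,"ax":0,"ay":0,"az":0},{"x":0,"y":0,"z":19,"ax":0,"ay":0,"az":0},{"x":0,"y":0,"z":19,"ax":0,"ay":0,"az":0}]' - && python3 -m creep '[{"x":2,"y":-3,"z":0,"ax":0,"ay":0,"az":-0.06},{"x":4,"y":-6.5,"z":0,"ax":0,"ay":0,"az":-0.12},{"x":6,"y":-10,"z":0,"ax":0,"ay":0,"az":-0.18},{"x":8,"y":-13.5,"z":0,"ax":0,"ay":0,"az":-0.25},{"x":10,"y":-17,"z":0,"ax":0,"ay":0,"az":-0.31},{"x":12,"y":-20.5,"z":0,"ax":0,"ay":0,"az":-0.37},{"x":14,"y":-24,"z":0,"ax":0,"ay":0,"az":-0.42},{"x":15.3,"y":-26.7,"z":0,"ax":0,"ay":0,"az":-0.475},{"x":15.3,"y":-26.7,"z":0,"ax":0,"ay":0,"az":-0.475},{"x":15.3,"y":-26.7,"z":0,"ax":0,"ay":0,"az":-0.475}]' -
python3 - <<'E'
from station import bot, optics
import cv2,numpy as np
for n in("side","top"):
    f=optics.grab_frame(n);np.savez(f"{n}1.npz",**f)
    c=f["frame"][130:260,220:380] if n=="side" else f["frame"][100:230,240:400]
    cv2.imwrite(f"pics/{n}1.png",cv2.resize(c,None,fx=4.5,fy=4.5,interpolation=2))
a=cv2.imread("pics/side1.png");b=cv2.imread("pics/top1.png")
cv2.imwrite("pics/both1.png",cv2.resize(np.hstack([a,b]),(800,325)))
E
```

```text
clock: 4.27
ee_pos: [0.4657, 0.2605, 0.2062]
ee_rot: [3.132, -0.001, 1.932]
contact_force: [1.0, 1.1, -1.8]
grip_width: 0.659
grip_force: 30.0
clock: 5.1
ee_pos: [0.6164, -0.0111, 0.1984]
ee_rot: [-3.14, 0.0, 1.453]
contact_force: [-0.3, 0.9, -1.6]
grip_width: 0.656
grip_force: 30.0
```

View pics/both1.png

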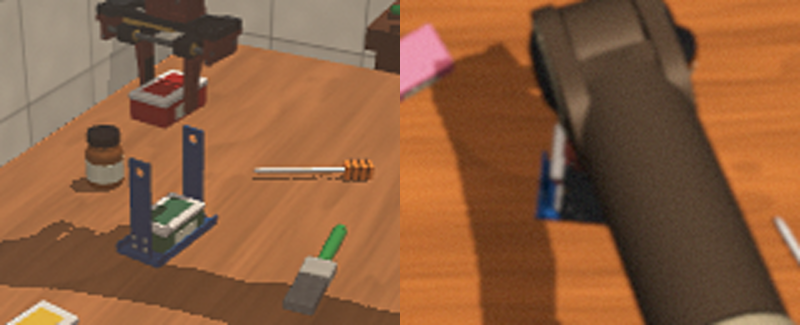

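The side crop shows the red tin held level above the carrier at about (165,95), with green lined up below at (180,220). The top view is blocked by the arm. I'll check with depth before lowering.

```bash
cat >> h.py <<'E'
def zpts(f,pix):
    p,d=ray(f,pix); z=f["z_map"][pix[:,1],pix[:,0]]; k=z>0
    return p+d[k]*z[k,None]
def inframe(P,c,yaw):
    q=P[:,:2]-np.array(c); s,co=np.sin(yaw),np.cos(yaw)
    return np.c_[q@[co,s],q@[-s,co],P[:,2]]
E
python3 - <<'E'
from h import *
from station import bot
f=dict(np.load("side1.npz"))
m=mask(f,(0,140,40),(8,255,255),(265,145,310,190))|mask(f,(172,140,40),(180,255,255),(265,145,310,190))
g=mask(f,(60,80,30),(95,255,200),(270,195,312,240))
for nm,mm in(("red",m),("grn",g)):
    for a,c,p in blobs(mm,15):
        Q=inframe(zpts(f,p),(.6175,-.009),np.radians(83.5))
        print(nm,a,c.round(),"pct5/50/95",np.percentile(Q,[3,50,97],axis=0).round(4).tolist())
print(np.mean([bot.get_state()["ee_pos"] for _ in range(5)],0))
E
```

```text
red 80 [286. 164.] pct5/50/95 [[-0.0315, -0.0124, 0.2257], [0.0034, 0.0012, 0.2269], [0.0297, 0.0325, 0.2427]]
red 25 [300. 169.] pct5/50/95 [[-0.0459, 0.0296, 0.1937], [-0.0349, 0.032, 0.2058], [-0.0106, 0.0414, 0.2212]]
red 137 [281. 175.] pct5/50/95 [[0.0207, -0.0217, 0.1918], [0.0437, 0.0118, 0.2045], [0.0472, 0.0316, 0.216]]
[ 0.61589188 -0.00744767  0.19913793]
```

Red's near end face sits at +47 mm from the green centre (expected 48) and its lid at 227 mm, so it's aligned. Lowering.

```bash
python3 -m creep '[{"x":0,"y":0,"z":-2.5,"ax":0,"ay":0,"az":0},{"x":0,"y":0,"z":-5,"ax":0,"ay":0,"az":0},{"x":0,"y":0,"z":-7.5,"ax":0,"ay":0,"az":0},{"x":0,"y":0,"z":-10,"ax":0,"ay":0,"az":0},{"x":0,"y":0,"z":-12,"ax":0,"ay":0,"az":0},{"x":0,"y":0,"z":-13,"ax":0,"ay":0,"az":0},{"x":0,"y":0,"z":-13.8,"ax":0,"ay":0,"az":0},{"x":0,"y":0,"z":-14.2,"ax":0,"ay":0,"az":0},{"x":0,"y":0,"z":-14.2,"ax":0,"ay":0,"az":0},{"x":0,"y":0,"z":-14.2,"ax":0,"ay":0,"az":0}]' - && python3 -m creep '[{"x":0,"y":0,"z":-0.1,"ax":0,"ay":0,"az":0},{"x":0,"y":0,"z":-0.2,"ax":0,"ay":0,"az":0},{"x":0,"y":0,"z":-0.3,"ax":0,"ay":0,"az":0},{"x":0,"y":0,"z":-0.3,"ax":0,"ay":0,"az":0},{"x":0,"y":0,"z":-0.3,"ax":0,"ay":0,"az":0}]' -
```

```text
clock: 6.03
ee_pos: [0.6173, -0.0084, 0.0586]
ee_rot: [3.14, -0.0, 1.457]
contact_force: [0.9, 0.3, -1.7]
grip_width: 0.656
grip_force: 30.0
clock: 6.45
ee_pos: [0.6168, -0.0089, 0.0548]
ee_rot: [3.141, 0.0, 1.457]
contact_force: [0.9, -0.6, -1.4]
grip_width: 0.659
grip_force: 30.0
```

Not touching yet (-1.4 N is just the tin's weight). Stepping down further.

```bash
python3 -m creep '[{"x":0,"y":0,"z":-0.1,"ax":0,"ay":0,"az":0},{"x":0,"y":0,"z":-0.2,"ax":0,"ay":0,"az":0},{"x":0,"y":0,"z":-0.2,"ax":0,"ay":0,"az":0},{"x":0,"y":0,"z":-0.2,"ax":0,"ay":0,"az":0}]' - && python3 -m creep '[{"x":0,"y":0,"z":-0.1,"ax":0,"ay":0,"az":0},{"x":0,"y":0,"z":-0.1,"ax":0,"ay":0,"az":0},{"x":0,"y":0,"z":-0.1,"ax":0,"ay":0,"az":0}]' -
```

```text
clock: 6.78
ee_pos: [0.6167, -0.0088, 0.0525]
ee_rot: [-3.141, 0.0, 1.457]
contact_force: [-0.6, 0.6, -1.4]
grip_width: 0.657
grip_force: 30.0
clock: 7.03
ee_pos: [0.6169, -0.0088, 0.0523]
ee_rot: [3.141, 0.0, 1.457]
contact_force: [-2.4, 0.1, 5.3]
grip_width: 0.657
grip_force: 30.0
```

```bash
python3 -m creep '[{"x":0,"y":0,"z":0,"ax":0,"ay":0,"az":0},{"x":0,"y":0,"z":0,"ax":0,"ay":0,"az":0},{"x":0,"y":0,"z":0,"ax":0,"ay":0,"az":0},{"x":0,"y":0,"z":0,"ax":0,"ay":0,"az":0},{"x":0,"y":0,"z":0,"ax":0,"ay":0,"az":0},{"x":0,"y":0,"z":0,"ax":0,"ay":0,"az":0}]' 1 && python3 -m creep '[{"x":0,"y":0,"z":1,"ax":0,"ay":0,"az":0},{"x":0,"y":0,"z":4,"ax":0,"ay":0,"az":0},{"x":0,"y":0,"z":8,"ax":0,"ay":0,"az":0},{"x":0,"y":0,"z":12,"ax":0,"ay":0,"az":0},{"x":0,"y":0,"z":15,"ax":0,"ay":0,"az":0},{"x":0,"y":0,"z":15,"ax":0,"ay":0,"az":0}]' - && python3 -m creep '[{"x":0.5,"y":10,"z":0,"ax":0,"ay":0,"az":0},{"x":0.5,"y":20,"z":0,"ax":0,"ay":0,"az":-0.05},{"x":1.5,"y":29.2,"z":0,"ax":0,"ay":0,"az":-0.052},{"x":1.5,"y":29.2,"z":0,"ax":0,"ay":0,"az":-0.052},{"x":1.5,"y":29.2,"z":0,"ax":0,"ay":0,"az":-0.052},{"x":1.5,"y":29.2,"z":0,"ax":0,"ay":0,"az":-0.052},{"x":1.5,"y":29.2,"z":0,"ax":0,"ay":0,"az":-0.052},{"x":1.5,"y":29.2,"z":0,"ax":0,"ay":0,"az":-0.052},{"x":1.5,"y":29.2,"z":0,"ax":0,"ay":0,"az":-0.052},{"x":1.5,"y":29.2,"z":0,"ax":0,"ay":0,"az":-0.052}]' -
python3 - <<'E'
from h import *
from station import bot, optics
fs={n:optics.grab_frame(n) for n in("side","top")}
for n in fs:np.savez(f"{n}2.npz",**fs[n])
f=fs["top"];b=(290,150,350,200)
m=mask(f,(0,150,50),(8,255,255),b)|mask(f,(172,150,50),(180,255,255),b)
for a,c,p in blobs(m,15): print("patch",a,c.round(1),rect(f,p,.080))
for a,c,p in blobs(mask(f,(0,0,150),(180,60,255),b)|m,60): print("lid",rect(f,p,.08))
print(np.mean([bot.get_state()["ee_pos"] for _ in range(3)],0))
E
```

```text
clock: 7.53
ee_pos: [0.6167, -0.0088, 0.0515]
ee_rot: [-3.142, -0.0, 1.457]
contact_force: [-0.4, 0.0, 0.8]
grip_width: 0.998
grip_force: 0.0
clock: 8.03
ee_pos: [0.6201, -0.0079, 0.2097]
ee_rot: [3.131, -0.001, 1.457]
contact_force: [1.1, 0.5, 0.2]
grip_width: 1.005
grip_force: 0.0
clock: 8.87
ee_pos: [0.6316, 0.2827, 0.2014]
ee_rot: [-3.141, 0.001, 1.405]
contact_force: [0.7, -0.8, -0.8]
grip_width: 0.998
grip_force: 0.0
patch 231 [318.5 172.8] {'mean': array([ 0.6175, -0.0082]), 'rc': (0.6174, -0.0087), 'size': (63, 30), 'ang': 83.5, 'pca': np.float64(83.1)}
lid {'mean': array([ 0.6147, -0.0078]), 'rc': (0.6155, -0.0086), 'size': (98, 62), 'ang': 81.5, 'pca': np.float64(81.1)}
[0.63237268 0.28090528 0.2016018 ]
```

The red tin sits at (0.6174, -0.0087), 83.5°, within about 0.5 mm of the green measurement. The gripper is already above yellow, so I'll grasp it.

```bash
python3 -m creep '[{"x":0,"y":0,"z":-4,"ax":0,"ay":0,"az":0},{"x":0,"y":0,"z":-8,"ax":0,"ay":0,"az":0},{"x":0,"y":0,"z":-12,"ax":0,"ay":0,"az":0},{"x":0,"y":0,"z":-15,"ax":0,"ay":0,"az":0},{"x":0,"y":0,"z":-17.5,"ax":0,"ay":0,"az":0},{"x":0,"y":0,"z":-19.1,"ax":0,"ay":0,"az":0},{"x":0,"y":0,"z":-19.1,"ax":0,"ay":0,"az":0},{"x":0,"y":0,"z":-19.1,"ax":0,"ay":0,"az":0}]' - && python3 -m creep '[{"x":0,"y":0,"z":0,"ax":0,"ay":0,"az":0},{"x":0,"y":0,"z":0,"ax":0,"ay":0,"az":0},{"x":0,"y":0,"z":0,"ax":0,"ay":0,"az":0},{"x":0,"y":0,"z":0,"ax":0,"ay":0,"az":0},{"x":0,"y":0,"z":0,"ax":0,"ay":0,"az":0},{"x":0,"y":0,"z":0,"ax":0,"ay":0,"az":0},{"x":0,"y":0,"z":0,"ax":0,"ay":0,"az":0},{"x":0,"y":0,"z":0,"ax":0,"ay":0,"az":0}]' 0
```

```text
clock: 9.63
ee_pos: [0.6322, 0.2821, 0.0109]
ee_rot: [-3.141, 0.0, 1.403]
contact_force: [0.7, 0.8, 1.2]
grip_width: 1.002
grip_force: 0.0
clock: 10.3
ee_pos: [0.6321, 0.2834, 0.0116]
ee_rot: [3.141, -0.0, 1.405]
contact_force: [-1.1, -1.0, 6.6]
grip_width: 0.658
grip_force: 30.0
```

```bash
python3 -m creep '[{"x":0,"y":0,"z":1,"ax":0,"ay":0,"az":0},{"x":0,"y":0,"z":4,"ax":0,"ay":0,"az":0},{"x":0,"y":0,"z":8,"ax":0,"ay":0,"az":0},{"x":0,"y":0,"z":12,"ax":0,"ay":0,"az":0},{"x":0,"y":0,"z":16,"ax":0,"ay":0,"az":0},{"x":0,"y":0,"z":19,"ax":0,"ay":0,"az":0},{"x":0,"y":0,"z":19,"ax":0,"ay":0,"az":0}]' - && python3 -m creep '[{"x":0,"y":-3.5,"z":0,"ax":0,"ay":0,"az":0},{"x":0,"y":-7,"z":0,"ax":0,"ay":0,"az":0},{"x":-0.5,"y":-11,"z":0,"ax":0,"ay":0,"az":0.02},{"x":-1,"y":-15,"z":0,"ax":0,"ay":0,"az":0.03},{"x":-1,"y":-19,"z":0,"ax":0,"ay":0,"az":0.04},{"x":-1,"y":-23,"z":0,"ax":0,"ay":0,"az":0.05},{"x":-1.5,"y":-27,"z":0,"ax":0,"ay":0,"az":0.052},{"x":-1.5,"y":-29.2,"z":0,"ax":0,"ay":0,"az":0.052},{"x":-1.5,"y":-29.2,"z":0,"ax":0,"ay":0,"az":0.052},{"x":-1.5,"y":-29.2,"z":0,"ax":0,"ay":0,"az":0.052}]' -
python3 - <<'E'
from h import *
from station import bot, optics
f=optics.grab_frame("side")
m=mask(f,(20,110,60),(33,255,255),(255,140,315,195))
for a,c,p in blobs(m,15):
    Q=inframe(zpts(f,p),(.6175,-.009),np.radians(83.5))
    print("yel",a,c.round(),np.percentile(Q,[3,50,97],axis=0).round(4).tolist())
print(np.mean([bot.get_state()["ee_pos"] for _ in range(5)],0))
E
```

```text
clock: 10.88
ee_pos: [0.6341, 0.2853, 0.209]
ee_rot: [3.133, -0.007, 1.405]
contact_force: [0.6, 0.9, -1.3]
grip_width: 0.659
grip_force: 30.0
clock: 11.72
ee_pos: [0.6161, -0.011, 0.1999]
ee_rot: [-3.14, 0.001, 1.453]
contact_force: [-0.7, 0.5, -1.7]
grip_width: 0.657
grip_force: 30.0
yel 26 [289. 161.] [[-0.037, -0.0159, 0.2253], [-0.0216, -0.0035, 0.2272], [-0.0019, 0.0099, 0.2282]]
[ 0.61623722 -0.00871196  0.20017086]
```

```bash
python3 -m creep '[{"x":0,"y":0,"z":-2.5,"ax":0,"ay":0,"az":0},{"x":0,"y":0,"z":-5,"ax":0,"ay":0,"az":0},{"x":0,"y":0,"z":-7.5,"ax":0,"ay":0,"az":0},{"x":0,"y":0,"z":-9,"ax":0,"ay":0,"az":0},{"x":0,"y":0,"z":-10,"ax":0,"ay":0,"az":0},{"x":0,"y":0,"z":-10.5,"ax":0,"ay":0,"az":0},{"x":0,"y":0,"z":-10.7,"ax":0,"ay":0,"az":0},{"x":0,"y":0,"z":-10.7,"ax":0,"ay":0,"az":0},{"x":0,"y":0,"z":-10.7,"ax":0,"ay":0,"az":0}]' - && python3 -m creep '[{"x":0,"y":0,"z":-0.1,"ax":0,"ay":0,"az":0},{"x":0,"y":0,"z":-0.1,"ax":0,"ay":0,"az":0},{"x":0,"y":0,"z":-0.2,"ax":0,"ay":0,"az":0},{"x":0,"y":0,"z":-0.2,"ax":0,"ay":0,"az":0},{"x":0,"y":0,"z":-0.2,"ax":0,"ay":0,"az":0}]' -
```

```text
clock: 12.52
ee_pos: [0.6174, -0.0084, 0.0947]
ee_rot: [3.14, -0.0, 1.457]
contact_force: [-0.6, 0.6, -2.5]
grip_width: 0.659
grip_force: 30.0
clock: 12.93
ee_pos: [0.6168, -0.0089, 0.0918]
ee_rot: [3.141, 0.0, 1.457]
contact_force: [-0.5, -0.1, -2.8]
grip_width: 0.657
grip_force: 30.0
```

```bash
python3 -m creep '[{"x":0,"y":0,"z":-0.05,"ax":0,"ay":0,"az":0},{"x":0,"y":0,"z":-0.1,"ax":0,"ay":0,"az":0},{"x":0,"y":0,"z":-0.1,"ax":0,"ay":0,"az":0},{"x":0,"y":0,"z":-0.1,"ax":0,"ay":0,"az":0}]' -
```

```text
clock: 13.27
ee_pos: [0.6169, -0.0089, 0.0915]
ee_rot: [3.141, 0.0, 1.457]
contact_force: [-2.6, -0.9, 4.9]
grip_width: 0.657
grip_force: 30.0
```

```bash
python3 -m creep '[{"x":0,"y":0,"z":0,"ax":0,"ay":0,"az":0},{"x":0,"y":0,"z":0,"ax":0,"ay":0,"az":0},{"x":0,"y":0,"z":0,"ax":0,"ay":0,"az":0},{"x":0,"y":0,"z":0,"ax":0,"ay":0,"az":0},{"x":0,"y":0,"z":0,"ax":0,"ay":0,"az":0},{"x":0,"y":0,"z":0,"ax":0,"ay":0,"az":0}]' 1 && python3 -m creep '[{"x":0,"y":0,"z":1,"ax":0,"ay":0,"az":0},{"x":0,"y":0,"z":4,"ax":0,"ay":0,"az":0},{"x":0,"y":0,"z":8,"ax":0,"ay":0,"az":0},{"x":0,"y":0,"z":11,"ax":0,"ay":0,"az":0},{"x":0,"y":0,"z":11,"ax":0,"ay":0,"az":0}]' - && python3 -m creep '[{"x":-17.6,"y":-29.2,"z":0,"ax":0,"ay":0,"az":-0.916},{"x":-17.6,"y":-29.2,"z":0,"ax":0,"ay":0,"az":-0.916},{"x":-17.6,"y":-29.2,"z":0,"ax":0,"ay":0,"az":-0.916},{"x":-17.6,"y":-29.2,"z":0,"ax":0,"ay":0,"az":-0.916},{"x":-17.6,"y":-29.2,"z":0,"ax":0,"ay":0,"az":-0.916},{"x":-17.6,"y":-29.2,"z":0,"ax":0,"ay":0,"az":-0.916},{"x":-17.6,"y":-29.2,"z":0,"ax":0,"ay":0,"az":-0.916},{"x":-17.6,"y":-29.2,"z":0,"ax":0,"ay":0,"az":-0.916},{"x":-17.6,"y":-29.2,"z":0,"ax":0,"ay":0,"az":-0.916},{"x":-17.6,"y":-29.2,"z":0,"ax":0,"ay":0,"az":-0.916}]' -
python3 - <<'E'
from h import *
from station import bot, optics
fs={n:optics.grab_frame(n) for n in("side","top")}
for n in fs:np.savez(f"{n}3.npz",**fs[n])
f=fs["top"];b=(290,145,350,200)
m=mask(f,(20,120,80),(33,255,255),b)
for a,c,p in blobs(m,15): print("patch",a,c.round(1),rect(f,p,.118))
for a,c,p in blobs(mask(f,(0,0,150),(180,60,255),b)|m,60): print("lid",rect(f,p,.118))
print(np.mean([bot.get_state()["ee_pos"] for _ in range(3)],0))
# blue carrier & rod
for a,c,p in blobs(mask(f,(100,120,20),(125,255,255),(285,140,355,205)),8): print("blue",a,c.round(1))
for n,bx in(("top",(380,180,425,232)),("side",(315,190,358,206))):
    f=dict(np.load(n+"2.npz"))
    for a,c,p in blobs(mask(f,(0,0,130),(180,70,255),bx),15):
        P=onz(f,p,.012 if n=="side" else .014)[:,:2]; r=rect(f,p,.012); print(n,"rod",a,r,"ends",P[P[:,1].argmin()],P[P[:,1].argmax()])
E
python3 - <<'E'
import cv2,numpy as np
f=np.load("side3.npz")["frame"][165:245,255:320];g=np.load("top3.npz")["frame"][140:204,290:350]
cv2.imwrite("pics/c3.png",np.hstack([cv2.resize(f,(455,560),interpolation=2),cv2.resize(g,(340,560),interpolation=2)]))
E
```

```text
clock: 13.77
ee_pos: [0.6168, -0.0088, 0.0906]
ee_rot: [-3.142, -0.0, 1.457]
contact_force: [0.8, -0.9, 0.1]
grip_width: 0.995
grip_force: 0.0
clock: 14.18
ee_pos: [0.6201, -0.0079, 0.2083]
ee_rot: [3.131, -0.001, 1.457]
contact_force: [1.4, 0.1, -0.6]
grip_width: 0.997
grip_force: 0.0
clock: 15.02
ee_pos: [0.4386, -0.304, 0.2009]
ee_rot: [3.141, 0.001, 0.535]
contact_force: [-0.2, 0.5, 0.5]
grip_width: 0.995
grip_force: 0.0
patch 278 [319. 170.] {'mean': array([ 0.6173, -0.0093]), 'rc': (0.6173, -0.0092), 'size': (67, 33), 'ang': 83.9, 'pca': np.float64(84.2)}
lid {'mean': array([ 0.6149, -0.0088]), 'rc': (0.6122, -0.0089), 'size': (97, 67), 'ang': 83.9, 'pca': np.float64(84.9)}
[ 0.44132653 -0.29992414  0.20090312]
blue 108 [299.2 177.8]
blue 95 [336.5 182.1]
blue 10 [317.5 188. ]
top rod 135 {'mean': array([ 0.522 , -0.2567]), 'rc': (0.522, -0.2567), 'size': (135, 9), 'ang': 28.9, 'pca': np.float64(28.8)} ends [ 0.46884579 -0.28926955] [ 0.57467044 -0.22353232]
side rod 63 {'mean': array([ 0.5244, -0.2578]), 'rc': (0.5212, -0.2591), 'size': (137, 8), 'ang': 28.1, 'pca': np.float64(29.4)} ends [ 0.46262168 -0.2950191 ] [ 0.57973639 -0.22324882]
```

View pics/c3.png

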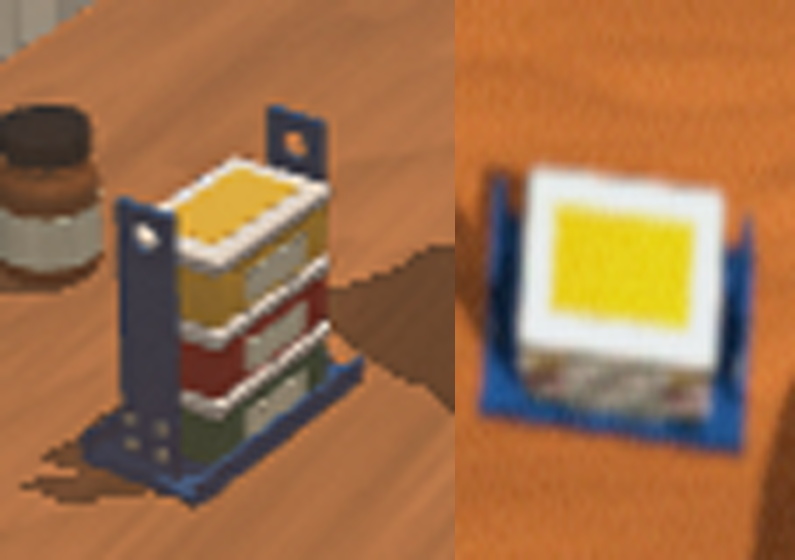

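The three tins make one flush column: yellow at (0.6173, -0.0092), 83.9°. In the side view the near eyelet is at about (276,198.6) and the far one at about (297,185). I'll measure the eyelets more precisely.

Run:
```python
from h import *
f=dict(np.load("side3.npz"));fr=f["frame"]
for nm,(u,v) in(("near",(276,198.6)),("far",(297,185.3))):
    c=fr[int(v)-6:int(v)+7,int(u)-6:int(u)+7].astype(int)
    w=c[:,:,2]+0.0; w=np.clip(w-100,0,None); 
    w[:2]=w[-2:]=0;w[:,:2]=w[:,-2:]=0
    print(c[:,:,2])
    yy,xx=np.mgrid[int(v)-6:int(v)+7,int(u)-6:int(u)+7]
    n,l,s,ct=cv2.connectedComponentsWithStats((w>0).astype(np.uint8)); i=l[6,6] or l[7,6]
    k=(l==i)*w; uv=[(k*xx).sum()/k.sum(),(k*yy).sum()/k.sum()]
    P=onz(f,[uv],.127); print(nm,uv,P, inframe(P,(.6174,-.009),np.radians(83.5)))
# predicted eyelet faces
a=np.radians(83.5);d=np.array([np.cos(a),np.sin(a),0])
C=np.array([.6174,-.009,.127])
for s in(.058,.062,-.058,-.062): print(s,proj(f,C+s*d).round(1),(C+s*d).round(4))
# carrier tray from blue lower edge in top view
g=dict(np.load("top0.npz"))
m=mask(g,(100,120,20),(125,255,255),(285,150,355,205))
print(blobs(m,8)[0][0])
```

```text
[[178 177 179 181 181 179 179 177 175 171 190 228 224]
 [175 137  79  99 157 181 179 177 180 208 227 222 222]
 [171 100  51  57  65  83 102 180 239 231 226 225 223]
 [174 100  55  60  57  57  55  68  92 112 192 227 223]
 [171 101  55  59  56  61  57  57  53  72 154 229 223]
 [176 138  55  62 115 183  88  54  55  73 157 230 224]
 [178 137  52  61 130 241 232  82  54  74 157 227 205]
 [178 133  51  58  86 166 188 122  55  74 157 229 221]
 [172 129  54  59  62  86 105  67  56  73 152 229 226]
 [167 125  55  60  59  60  58  59  58  63  99 159 192]
 [163 131  55  60  61  59  59  60  58  62  92 121 120]
 [167 131  54  61  61  61  61  60  60  65  97 126 116]
 [165 126  54  61  61  62  60  61  60  66  99 137 136]]
near [np.float64(275.3848797250859), np.float64(198.1512027491409)] [[0.62562388 0.04768591 0.127     ]] [[ 0.0572525  -0.00175399  0.127     ]]
[[176 176 178 176 176 175 177 178 172 171 175 176 177]
 [176 169  95  62  97 156 183 178 175 176 178 177 178]
 [176 167  67  53  56  57  63  96 151 154 181 181 179]
 [172 165  72  56  58  58  55  55  55  67 125 183 175]
 [171 168  70  56  59  62  60  58  58  59 102 182 175]
 [175 168  71  54  96 196 184  75  57  59 102 182 177]
 [177 169  72  55  95 194 183 105  56  60 105 184 178]
 [174 169  71  56  71 137 184 141  53  60 105 184 182]
 [175 169  70  53  55  62  85  76  56  61 105 186 183]
 [215 184 112  55  58  54  54  56  58  60 105 185 175]
 [224 227 228 186 173  85  60  57  54  57 101 179 170]
 [223 224 225 227 230 232 232 177  83  60  96 173 169]
 [222 222 223 224 225 225 227 229 232 230 182 168 172]]
far [np.float64(296.65458015267177), np.float64(184.96564885496184)] [[ 0.61017913 -0.06901621  0.127     ]] [[-0.06044785  0.00038043  0.127     ]]
0.058 [[275.7 198.4]] [0.624  0.0486 0.127 ]
0.062 [[274.9 198.9]] [0.6244 0.0526 0.127 ]
-0.058 [[296.2 185.2]] [ 0.6108 -0.0666  0.127 ]
-0.062 [[296.8 184.8]] [ 0.6104 -0.0706  0.127 ]
241
```

Both eyelets fall within 2 mm of the carrier axis through the column: centre (0.6174, -0.009), about 83.5°. Rod axis is 28.9° with the handle at (0.4415, -0.301). Grasping the handle.

```bash
python3 -m creep '[{"x":0,"y":0,"z":-4,"ax":0,"ay":0,"az":-0.037},{"x":0,"y":0,"z":-8,"ax":0,"ay":0,"az":-0.037},{"x":0,"y":0,"z":-12,"ax":0,"ay":0,"az":-0.037},{"x":0,"y":0,"z":-15,"ax":0,"ay":0,"az":-0.037},{"x":0,"y":0,"z":-18,"ax":0,"ay":0,"az":-0.037},{"x":0,"y":0,"z":-19,"ax":0,"ay":0,"az":-0.037},{"x":0,"y":0,"z":-19.6,"ax":0,"ay":0,"az":-0.037},{"x":0,"y":0,"z":-19.6,"ax":0,"ay":0,"az":-0.037},{"x":0,"y":0,"z":-19.6,"ax":0,"ay":0,"az":-0.037}]' - && python3 -m creep '[{"x":0,"y":0,"z":0,"ax":0,"ay":0,"az":0},{"x":0,"y":0,"z":0,"ax":0,"ay":0,"az":0},{"x":0,"y":0,"z":0,"ax":0,"ay":0,"az":0},{"x":0,"y":0,"z":0,"ax":0,"ay":0,"az":0},{"x":0,"y":0,"z":0,"ax":0,"ay":0,"az":0},{"x":0,"y":0,"z":0,"ax":0,"ay":0,"az":0},{"x":0,"y":0,"z":0,"ax":0,"ay":0,"az":0},{"x":0,"y":0,"z":0,"ax":0,"ay":0,"az":0},{"x":0,"y":0,"z":0,"ax":0,"ay":0,"az":0},{"x":0,"y":0,"z":0,"ax":0,"ay":0,"az":0}]' 0
```

```text
clock: 15.87
ee_pos: [0.4421, -0.3005, 0.0059]
ee_rot: [3.14, -0.001, 0.505]
contact_force: [0.2, 0.2, 0.4]
grip_width: 0.999
grip_force: 0.0
clock: 16.7
ee_pos: [0.4407, -0.3008, 0.0046]
ee_rot: [-3.141, 0.0, 0.504]
contact_force: [0.4, -1.5, 0.2]
grip_width: 0.276
grip_force: 1.2
```

```bash
python3 -m creep '[{"x":0,"y":0,"z":0,"ax":0,"ay":0,"az":0},{"x":0,"y":0,"z":0,"ax":0,"ay":0,"az":0},{"x":0,"y":0,"z":0,"ax":0,"ay":0,"az":0},{"x":0,"y":0,"z":1,"ax":0,"ay":0,"az":0},{"x":0,"y":0,"z":4,"ax":0,"ay":0,"az":0},{"x":0,"y":0,"z":7,"ax":0,"ay":0,"az":0},{"x":0,"y":0,"z":10,"ax":0,"ay":0,"az":0},{"x":0,"y":0,"z":11.5,"ax":0,"ay":0,"az":0},{"x":0,"y":0,"z":11.5,"ax":0,"ay":0,"az":0}]' 0 && python3 -m creep '[{"x":2,"y":0.5,"z":0,"ax":0,"ay":0,"az":0.11},{"x":4,"y":1,"z":0,"ax":0,"ay":0,"az":0.22},{"x":6,"y":1.5,"z":0,"ax":0,"ay":0,"az":0.33},{"x":8,"y":2,"z":0,"ax":0,"ay":0,"az":0.44},{"x":10,"y":2.5,"z":0,"ax":0,"ay":0,"az":0.55},{"x":12,"y":3,"z":0,"ax":0,"ay":0,"az":0.66},{"x":14,"y":3.5,"z":0,"ax":0,"ay":0,"az":0.77},{"x":14.8,"y":4,"z":0,"ax":0,"ay":0,"az":0.88},{"x":14.8,"y":4,"z":0,"ax":0,"ay":0,"az":0.953},{"x":14.8,"y":4,"z":0,"ax":0,"ay":0,"az":0.953}]' - && python3 -m creep '[{"x":0,"y":0,"z":0,"ax":0,"ay":0,"az":0},{"x":0,"y":0,"z":0,"ax":0,"ay":0,"az":0}]' -
cat > rod.py <<'E'
import sys
from h import *
from station import bot, optics
n=sys.argv[1]
f=optics.grab_frame("side");g=optics.grab_frame("top");np.savez(f"side{n}.npz",**f);np.savez(f"top{n}.npz",**g)
S=[bot.get_state() for _ in range(6)]
p=np.mean([s["ee_pos"] for s in S],0);r=S[-1]["ee_rot"];print("tcp",p.round(4),r.round(4))
cv2.imwrite(f"pics/rod{n}.png",np.hstack([cv2.resize(f["frame"][150:220,265:345],(400,350),interpolation=2),cv2.resize(g["frame"][140:210,330:410],(400,350),interpolation=2)]))
E
python3 rod.py 4
```

```text
clock: 17.45
ee_pos: [0.4427, -0.3019, 0.1239]
ee_rot: [3.136, -0.003, 0.504]
contact_force: [0.3, -0.3, -2.0]
grip_width: 0.274
grip_force: 30.0
clock: 18.28
ee_pos: [0.5885, -0.2598, 0.1181]
ee_rot: [-3.14, -0.001, 1.461]
contact_force: [-0.7, 1.3, -2.6]
grip_width: 0.273
grip_force: 30.0
clock: 18.45
ee_pos: [0.5879, -0.2612, 0.119]
ee_rot: [-3.14, -0.0, 1.454]
contact_force: [-0.4, 0.1, -1.9]
grip_width: 0.268
grip_force: 30.0
tcp [ 0.5882 -0.2612  0.1194] [-3.1411e+00  2.0000e-04  1.4545e+00]
```

View pics/rod4.png

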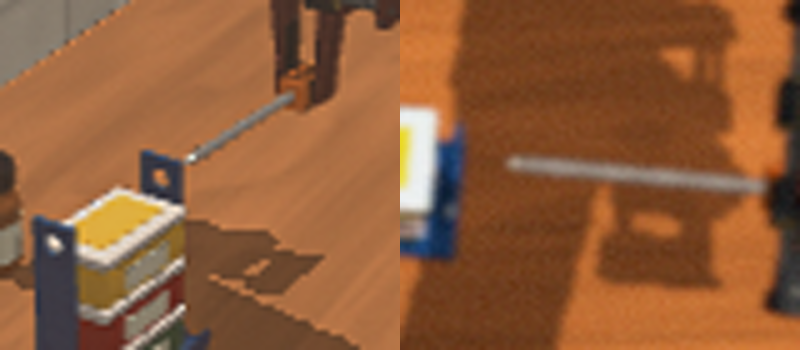

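The side view (left) shows the rod tip at about (303,182) px, heading for the far eyelet at (297,185). The top view (right) shows the rod level with the carrier. I'll fit the rod line in both views and compare it with the eyelets.

```bash
cat > fit.py <<'E'
import sys
from h import *
n=sys.argv[1]; bs=tuple(map(int,sys.argv[2].split(',')));bt=tuple(map(int,sys.argv[3].split(',')))
L={};pl=[];tips=[]
for nm,b in(("side",bs),("top",bt)):
    f=dict(np.load(f"{nm}{n}.npz"))
    m=mask(f,(0,0,95 if nm=="side" else 110),(180,75 if nm=="side" else 90,255),b)
    a,c,p=max(blobs(m,10),key=lambda t:t[0])
    w=f["frame"][p[:,1],p[:,0]].min(1).astype(float)-60
    mu=(p*w[:,None]).sum(0)/w.sum(); v=np.linalg.eigh(np.cov(p.T,aweights=w))[1][:,1]
    ax=p@v; print(nm,a,"mean",mu.round(2),"dir",v.round(4),"ends",p[ax.argmin()],p[ax.argmax()])
    o,d=ray(f,[mu-10*v,mu+10*v]); nn=np.cross(d[0],d[1]); nn/=np.linalg.norm(nn); pl.append((nn,nn@o)); L[nm]=(f,mu,v)
D=np.cross(pl[0][0],pl[1][0]);D/=np.linalg.norm(D);D*=np.sign(D[1])
P=np.linalg.lstsq(np.array([pl[0][0],pl[1][0],[0,1,0]]),np.array([pl[0][1],pl[1][1],-.17]),rcond=None)[0]
print("axis at y=-.17",P.round(4),"yaw",np.degrees(np.arctan2(D[1],D[0])).round(2),"pitch up",np.degrees(np.arcsin(D[2])).round(2))
for y in(-.07,.05): print("at y",y,(P+D*(y+.17)/D[1]).round(4))
f,mu,v=L["side"]
nrm=np.array([-v[1],v[0]])
for q in((275.4,198.15),(296.65,184.97)): print("eyelet off rod line px (side)",((np.array(q)-mu)@nrm).round(2), "mm/px ~2.6; nrm",nrm.round(2))
E
python3 fit.py 4 301,160,326,185 350,160,404,190
```

```text
side 42 mean [311.32 175.75] dir [-0.8467  0.532 ] ends [323 169] [301 182]
top 138 mean [376.59 174.42] dir [-0.9957 -0.0932] ends [402 177] [352 172]
axis at y=-.17 [ 0.5997 -0.17    0.125 ] yaw 83.45 pitch up 0.54
at y -0.07 [ 0.6112 -0.07    0.126 ]
at y 0.05 [0.625  0.05   0.1271]
eyelet off rod line px (side) 0.14 mm/px ~2.6; nrm [-0.53 -0.85]
eyelet off rod line px (side) -0.0 mm/px ~2.6; nrm [-0.53 -0.85]
```

The rod axis projects through both eyelets (within 0.15 px in side view, under 1 mm across). Inserting in stages.

```bash
python3 -m creep '[{"x":0.11,"y":1,"z":0,"ax":0,"ay":0,"az":0},{"x":0.23,"y":2,"z":0,"ax":0,"ay":0,"az":0},{"x":0.34,"y":3,"z":0,"ax":0,"ay":0,"az":0},{"x":0.45,"y":4,"z":0,"ax":0,"ay":0,"az":0},{"x":0.57,"y":5,"z":0,"ax":0,"ay":0,"az":0},{"x":0.57,"y":5,"z":0,"ax":0,"ay":0,"az":0}]' - && python3 -m creep '[{"x":0.11,"y":1,"z":0,"ax":0,"ay":0,"az":0},{"x":0.23,"y":2,"z":0,"ax":0,"ay":0,"az":0},{"x":0.34,"y":3,"z":0,"ax":0,"ay":0,"az":0},{"x":0.45,"y":4,"z":0,"ax":0,"ay":0,"az":0},{"x":0.57,"y":5,"z":0,"ax":0,"ay":0,"az":0},{"x":0.63,"y":5.5,"z":0,"ax":0,"ay":0,"az":0},{"x":0.63,"y":5.5,"z":0,"ax":0,"ay":0,"az":0}]' - && python3 rod.py 5
```

```text
clock: 19.05
ee_pos: [0.5952, -0.2069, 0.12]
ee_rot: [3.141, -0.002, 1.461]
contact_force: [-0.1, 0.5, -2.7]
grip_width: 0.271
grip_force: 30.0
clock: 19.63
ee_pos: [0.6011, -0.1537, 0.1198]
ee_rot: [3.141, -0.001, 1.459]
contact_force: [-0.4, 0.8, -0.8]
grip_width: 0.27
grip_force: 30.0
tcp [ 0.6008 -0.1559  0.1197] [-3.1416e+00  4.0000e-04  1.4572e+00]
```

View pics/rod5.png

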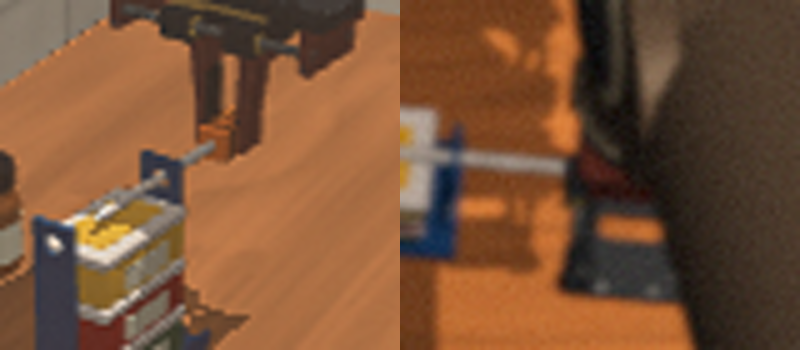

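The rod is through the first eyelet and clear above the tin, and the readings show no force. Continuing to near home.

```bash
python3 -m creep '[{"x":0.11,"y":1,"z":0,"ax":0,"ay":0,"az":0},{"x":0.23,"y":2,"z":0,"ax":0,"ay":0,"az":0},{"x":0.34,"y":3,"z":0,"ax":0,"ay":0,"az":0},{"x":0.4,"y":3.5,"z":0,"ax":0,"ay":0,"az":0},{"x":0.46,"y":4,"z":0,"ax":0,"ay":0,"az":0},{"x":0.51,"y":4.5,"z":0,"ax":0,"ay":0,"az":0},{"x":0.51,"y":4.5,"z":0,"ax":0,"ay":0,"az":0}]' - && python3 -m creep '[{"x":0.06,"y":0.5,"z":0,"ax":0,"ay":0,"az":0},{"x":0.11,"y":1,"z":0,"ax":0,"ay":0,"az":0},{"x":0.16,"y":1.4,"z":0,"ax":0,"ay":0,"az":0},{"x":0.18,"y":1.6,"z":0,"ax":0,"ay":0,"az":0},{"x":0.18,"y":1.6,"z":0,"ax":0,"ay":0,"az":0},{"x":0.18,"y":1.6,"z":0,"ax":0,"ay":0,"az":0}]' - && python3 rod.py 6
```

```text
clock: 20.32
ee_pos: [0.606, -0.1093, 0.1197]
ee_rot: [3.141, -0.001, 1.458]
contact_force: [0.7, 0.2, -1.5]
grip_width: 0.27
grip_force: 30.0
clock: 20.82
ee_pos: [0.6077, -0.0949, 0.1197]
ee_rot: [3.142, 0.0, 1.457]
contact_force: [-0.3, 0.3, -1.5]
grip_width: 0.271
grip_force: 30.0
tcp [ 0.6076 -0.0952  0.1196] [3.1416e+00 2.0000e-04 1.4565e+00]
```

View pics/rod6.png

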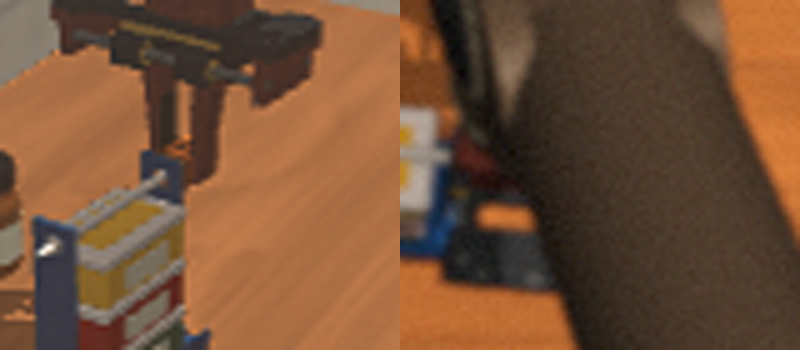

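The tip now shows through the second eyelet at crop (47,245). About 3 mm remain, so I'll use small steps until contact.

```bash
python3 -m creep '[{"x":0.02,"y":0.1,"z":0,"ax":0,"ay":0,"az":0},{"x":0.03,"y":0.2,"z":0,"ax":0,"ay":0,"az":0},{"x":0.03,"y":0.25,"z":0,"ax":0,"ay":0,"az":0},{"x":0.03,"y":0.25,"z":0,"ax":0,"ay":0,"az":0},{"x":0.03,"y":0.25,"z":0,"ax":0,"ay":0,"az":0}]' - && python3 -m creep '[{"x":0.01,"y":0.1,"z":0,"ax":0,"ay":0,"az":0},{"x":0.01,"y":0.1,"z":0,"ax":0,"ay":0,"az":0},{"x":0.01,"y":0.1,"z":0,"ax":0,"ay":0,"az":0}]' -
```

```text
clock: 21.33
ee_pos: [0.6079, -0.0933, 0.1196]
ee_rot: [3.142, 0.001, 1.456]
contact_force: [-0.0, -3.8, -0.8]
grip_width: 0.274
grip_force: 30.0
clock: 21.58
ee_pos: [0.6079, -0.0933, 0.1197]
ee_rot: [-3.142, 0.002, 1.455]
contact_force: [-0.3, -6.3, -0.8]
grip_width: 0.271
grip_force: 30.0
```

Contact: the reaction is 6 N and motion has stopped, so the handle is home. Relax the push, lower slightly, release and retreat upward.

```bash
python3 -m creep '[{"x":-0.01,"y":-0.1,"z":-0.1,"ax":0,"ay":0,"az":0},{"x":-0.01,"y":-0.1,"z":-0.2,"ax":0,"ay":0,"az":0},{"x":-0.01,"y":-0.1,"z":-0.2,"ax":0,"ay":0,"az":0}]' - && python3 -m creep '[{"x":0,"y":0,"z":0,"ax":0,"ay":0,"az":0},{"x":0,"y":0,"z":0,"ax":0,"ay":0,"az":0},{"x":0,"y":0,"z":0,"ax":0,"ay":0,"az":0},{"x":0,"y":0,"z":0,"ax":0,"ay":0,"az":0},{"x":0,"y":0,"z":0,"ax":0,"ay":0,"az":0},{"x":0,"y":0,"z":0,"ax":0,"ay":0,"az":0},{"x":0,"y":0,"z":0,"ax":0,"ay":0,"az":0},{"x":0,"y":0,"z":0,"ax":0,"ay":0,"az":0}]' 1 && python3 -m creep '[{"x":0,"y":0,"z":1,"ax":0,"ay":0,"az":0},{"x":0,"y":0,"z":3,"ax":0,"ay":0,"az":0},{"x":0,"y":0,"z":6,"ax":0,"ay":0,"az":0},{"x":0,"y":0,"z":9,"ax":0,"ay":0,"az":0},{"x":0,"y":0,"z":12,"ax":0,"ay":0,"az":0},{"x":-3,"y":-4,"z":14,"ax":0,"ay":0,"az":0},{"x":-6,"y":-8,"z":14,"ax":0,"ay":0,"az":0},{"x":-9,"y":-12,"z":14,"ax":0,"ay":0,"az":0},{"x":-12,"y":-16,"z":14,"ax":0,"ay":0,"az":0},{"x":-12,"y":-19,"z":14,"ax":0,"ay":0,"az":0}]' - && python3 -m creep '[{"x":0,"y":-4,"z":0,"ax":0,"ay":0,"az":0},{"x":0,"y":-8,"z":0,"ax":0,"ay":0,"az":0},{"x":0,"y":-8,"z":0,"ax":0,"ay":0,"az":0},{"x":0,"y":-8,"z":0,"ax":0,"ay":0,"az":0}]' - && python3 rod.py 7
python3 - <<'E'
from h import *
f=dict(np.load("side7.npz"));g=dict(np.load("top7.npz"))
cv2.imwrite("pics/end.png",np.hstack([cv2.resize(f["frame"][160:245,250:325],(400,453),interpolation=2),cv2.resize(g["frame"][135:215,285:355],(396,453),interpolation=2)]))
for a,c,p in blobs(mask(g,(20,120,80),(33,255,255),(295,145,345,200)),15): print("patch",a,c.round(1),rect(g,p,.118))
for a,c,p in blobs(mask(g,(9,130,90),(28,255,255),(335,150,370,200)),15): print("han?",a,c.round(1),rect(g,p,.139))
a=np.radians(83.5);print("handle expected at",(.6174-.084*np.cos(a),-.009-.084*np.sin(a)))
E
```

```text
clock: 21.83
ee_pos: [0.608, -0.0933, 0.1177]
ee_rot: [3.141, 0.001, 1.456]
contact_force: [-0.7, -5.3, 0.2]
grip_width: 0.269
grip_force: 30.0
clock: 22.5
ee_pos: [0.608, -0.0923, 0.1176]
ee_rot: [3.142, -0.0, 1.457]
contact_force: [0.8, -0.4, -0.3]
grip_width: 0.837
grip_force: 0.0
clock: 23.33
ee_pos: [0.4933, -0.2626, 0.2591]
ee_rot: [3.141, 0.001, 1.458]
contact_force: [1.5, -0.6, -0.0]
grip_width: 0.998
grip_force: 0.0
clock: 23.67
ee_pos: [0.4944, -0.3448, 0.2576]
ee_rot: [-3.141, -0.0, 1.452]
contact_force: [0.5, 0.7, 1.0]
grip_width: 0.998
grip_force: 0.0
tcp [ 0.4957 -0.3412  0.2579] [ 3.1412e+00 -9.0000e-04  1.4576e+00]
patch 72 [319.8 165.8] {'mean': array([ 0.6292, -0.0117]), 'rc': (0.6294, -0.011), 'size': (65, 8), 'ang': 83.0, 'pca': np.float64(82.8)}
patch 125 [318.5 173.1] {'mean': array([ 0.6086, -0.0076]), 'rc': (0.6087, -0.0078), 'size': (65, 15), 'ang': 83.5, 'pca': np.float64(82.9)}
han? 1549 [353.8 174.1] {'mean': array([ 0.5994, -0.1037]), 'rc': (0.5989, -0.0991), 'size': (137, 94), 'ang': -1.6, 'pca': np.float64(-0.1)}
handle expected at (np.float64(0.6078909300434958), np.float64(-0.09246003587683335))
```

View pics/end.png

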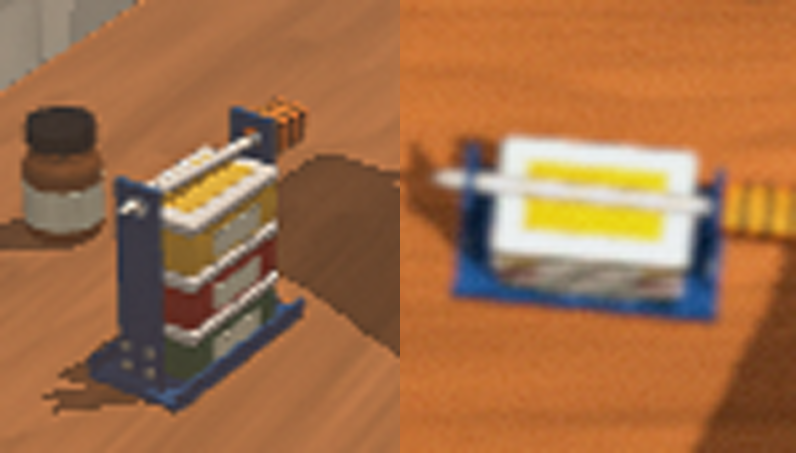

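The final views show the rod through both eyelets, the handle against the upright at crop (725,205), and the column straight and intact. Handing in.

```bash
python3 -c "
from station import bot;print(bot.close_job())"
```

```text
the job is handed in; nothing more can be done
None
```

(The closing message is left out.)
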